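# Open the locked swing-arm cap of a service-van fluid can

## Task

Open the green can in the cradle, ready for filling: push the pawl's pin over until the pawl is fully out of the cap's lugs, unscrew the hexagonal cap all the way up, and swing it aside on its arm by about a right angle, so that the mouth is wholly uncovered. Leave the pawl out, and the other can and the small tin between the cans standing where they are.

Things in the scene. Friction and masses are not known exactly. Their poses are not given: they have to be found in the camera images.
- can: the can to open: green steel can 200 (x) x 160 (y) x 100 high, bolted down in a low steel cradle (fixed). Origin: on the bench under the neck's axis; the can's centre is 10 along +x and 12 along +y of it. z is up. On its flat top: neck and screw cap at x 0, y 0; post of the cap's swing arm at x 0, y +70; locking pawl on the -y side
- mouth (a point): centre of the neck's rim, 112 above the bench; the neck is a 40 diameter tube standing 12 above the can's top. With the cap right down its skirt reaches 6 below the rim and bars the swing arm
- cap_grip (a point): centre of the black hexagonal grip on top of the screw cap: 36 across flats (each flat 20.8 wide), 30 high (15 either way of this point), 153 above the bench when the cap is right down. x axis normal to one flat, so flats face every 60 degrees from it; it turns with the cap
- cap: the captive screw cap. Hexagon on top, an 18 spindle through the arm's end, below it a 55 disc with skirt and six lugs (66 across). Unscrews counter-clockwise from above, rising 2.6 per rad; starts 0 to 0.4 rad up, clear of the rim at 2.3 rad, hard stop at 3.2 rad (8.3 up). Friction 0.15 N m; stays where left. Origin: on its axis, 100 above the bench when right down, axes as cap_grip
- swing_post (a point): top of the swing arm's vertical post (the arm's axis), 141 above the bench, 70 from the cap's axis, 12 across
- swing_arm (a joint): angle of the arm that carries the cap, rad: 0 = cap over the mouth (hard stop), growing clockwise seen from above as the cap swings towards the can's -x side, hard stop at 1.8. Bar 20 wide (28 at the cap), 127 to 133 above the bench, 5 below the hexagon's foot when the cap is right down. About 3 N at the cap moves it; stays where left
- pawl (a joint): angle of the locking pawl, rad: 0 = tooth between the cap's lugs (hard stop), growing counter-clockwise seen from above as the tooth swings out, hard stop at 0.85. About 1.5 N at its pin moves it; stays where left. While it is in, the cap turns only a few tenths of a radian counter-clockwise
- pawl_pin (a point): middle of the upright steel pin at the pawl's tail: 12 diameter, 35 high (from 110 to 145 above the bench), 45 from the pivot. At joint 0 it is at x +85, y -42 of the can's origin; freeing the pawl moves it towards the can's +y, on an arc about the pivot
- pawl_pivot (a point): pivot of the pawl, on top of its 16 hub, 117 above the bench
- spare_can: the other green can, 200 x 160 x 100, loose and heavy, with a plain round black cap 44 across (top at 126) on its middle and a carrying bar along +y; no swing arm. Bystander. Origin: centre of underside, on the bench
- grease_tin: small metal tin, 42 diameter, 70 high, between the two cans, bystander. Origin: centre of underside

How it is judged:
By the outcome, as a careful person would: the job done as asked, in the order asked, and still so for the second after the job is handed in, with the robot touching nothing.
It also fails if it takes over 72 s, if anything falls off the work surface, if the arm or the gripper's body presses on something with over 40 N, if the wrist force passes 120 N, or if a joint passes its speed limit or range.

## Robot

A 7-joint arm with a two-finger parallel gripper is mounted at the origin on the work surface. World frame = base frame: x ahead of the robot, y to its left, z up, the work surface at z = 0. Lengths are in m, angles in rad, forces in N, time in s.
With the tool pointing down it reaches from about 0.4 to 0.85 m from the base axis. Payload 6.9 kg.
Tool frame: the origin (TCP) lies between the finger pads; the fingertips stand manip.tip_extent ahead of it and the grasp point (between the pads) lies 5 mm behind it (manip.tip_extent is the distance from the TCP to the fingertips, in m); z points along the fingers, y is the line along which they close (so a half turn about z gives the same grasp; the last joint's range is limited). The gripper opens to 85 mm and grips with 20 to 120 N. Pads are 22 mm wide; open, the fingers measure 114 mm over their backs; the gripper's body (76 mm by 85 mm) begins 54 mm behind the grasp point. The pads swing forward as they close: fully open they stand 13 mm farther back than shut.
Start: joints at [1.321, 0.507, -0.238, 1.5, 0.126, 1.149, -0.155], TCP at [0.217, -0.586, 0.245] pointing down, gripper open.
Joint ranges: [-3.08, 3.08], [-0.24, 2.05], [-1.43, 1.35], [0, 2.5], [-1.52, 4.66], [0.17, 1.96], [-2.89, 2.89]. Speed limits (rad/s): [2.39, 2.39, 3.14, 3.14, 3.14, 3.14, 3.14].

## Interface

Orientations are given as a unit quaternion [w, x, y, z].
In Python, from cell import manip gives the robot as it stands.
- The arm moves only by the tool drive_tool, never from a script. Its argument "rows" is a list of rows, each an object of numbers: "x", "y", "z": the shift along the tool's x, y, z in mm; "yaw": the turn about the tool's z in degrees. A call has 1 to 8 rows; each row is the pose to reach, as a shift and turn from the pose commanded when the call began, along the tool's axes at that moment; what a row does not reach only later rows make up. A row lasts 1/8 s, in which the tool goes at most 62.5 mm and 10.7 degrees, less where a joint would pass 70% of its speed; a pose out of reach is approached as far as the arm can. A call with a gripper value outside its range is refused whole. "fingers" is the opening, from 0 (shut) to 1 (fully open), set as the call begins (left out, the last holds). The fingers move at their own pace and stop on an object; "squeeze" is the grip in N (left out, the last holds). Time passes only in rows, so rows that repeat a pose let the fingers close. It gives the time, the measured TCP pose, the force, the opening and the grip force at its end, in the units of the state.
- manip.get_state(): the state, without advancing time (a new reading comes with each control period).
- manip.read_camera(name): name is "scene" or "top"; returns a dict with "image" (400x640x3 uint8, red, green, blue), "fx", "fy", "cx", "cy" (pixels), "R" (3x3) and "t" (3): a world point X has camera coordinates R X + t. Camera axes: x right, y down, z forward; pixel columns grow to the right and rows downward; lengths in m; the calibration is good to about 2 mm. A picture is of the moment at which its call begins. There is no depth.
- manip.job_done(): hands the job in; it is judged then, once.
Trained networks look in the newest picture that a camera, given by its name, has taken for a name from the list of things; names that differ only in an ending like _2 or _b are one class to them, and where a whole thing is asked for, a point or a joint stands for the part that bears it (a point fixed in the world has none). Each returns a list of dicts, best first, with "conf" (0 to 1); they miss things now and then, are a little off and sometimes report something else, mostly with a low value. They report only what shows in the picture. A call takes as long as a camera call.
- manip.find_in(camera, thing): "box" ([left, top, right, bottom] in pixels, round what is visible of it).
The state is a dict: "time_s": time; "joints": joint angles; "joint_vel": joint speeds; "joint_torque": joint torques, N m; "position": TCP position; "orientation": TCP orientation; "wrist_force": force on the tool from outside, world axes, zero at the start; "torque": the same for the moment, N m; "grip_width": finger opening in m; "gripper_force": force on a finger pad.
Only numpy, scipy, OpenCV 4.12 (cv2) and the standard library are available. Lean on these libraries where they do the work, as an engineer would, in place of code of your own. Each camera call takes 0.05 s, during which the arm holds its last target. There are 200 camera calls.

## Working session

There is one attempt and no reset: what is moved stays moved. The work goes in short steps, Python scripts to look and compute and a tool call to move; the robot and the scene stay as the last step left them, time stands still between calls to the robot, and variables do not carry over. Pictures are saved under pics/ and viewed, at most 10 in all, crops included, and the job is handed in when it is done.

Besides the shell and the picture viewer there is one more tool, called after ">>>" as a command line: name --argument value ..., lists and objects as JSON in quotes. drive_tool: Moves the arm, as the interface text tells. Its arguments: {"type":"object","properties":{"rows":{"type":"array","items":{"type":"object","properties":{"x":{"type":"number"},"y":{"type":"number"},"z":{"type":"number"},"yaw":{"type":"number"}}}},"fingers":{"type":"number"},"squeeze":{"type":"number"}},"required":["rows"]}

```bash
mkdir -p pics; cat > h.py <<'E'
import numpy as np,cv2
from cell import manip
def shot(n,f=None):
    c=manip.read_camera(n)
    if f: cv2.imwrite('pics/'+f,c['image'][:,:,::-1])
    return c
def ray(c,u,v,z):
    R=np.array(c['R']);t=np.array(c['t']);o=-R.T@t
    d=R.T@np.array([(u-c['cx'])/c['fx'],(v-c['cy'])/c['fy'],1])
    return o+d*(z-o[2])/d[2]
def proj(c,X):
    p=np.array(c['R'])@np.array(X)+np.array(c['t']);return np.round([c['fx']*p[0]/p[2]+c['cx'],c['fy']*p[1]/p[2]+c['cy']],1)
E
python3 - <<'E'
from h import *
print(manip.get_state(),manip.tip_extent)
for n in('top','scene'):
    c=shot(n,n+'0.png');print(n,c['fx'],-np.array(c['R']).T@np.array(c['t']))
    for th,z in [('can',.1),('cap_grip',.168),('swing_post',.141),('pawl_pin',.145),('pawl_pivot',.117),('spare_can',.1),('grease_tin',.07)]:
        for r in manip.find_in(n,th)[:2]:
            b=r['box'];print(th,round(r['conf'],2),np.round(b),ray(c,(b[0]+b[2])/2,(b[1]+b[3])/2,z).round(3))
E
```

```text
{'time_s': 0.0, 'joints': array([ 1.321526  ,  0.50831222, -0.23750616,  1.50114489,  0.12566882,
        1.14891358, -0.1547753 ]), 'joint_vel': array([-0.00097533, -0.00050892,  0.00043436,  0.00024516, -0.00093716,
        0.00127602, -0.00035206]), 'joint_torque': array([-3.79037629e-04, -6.20600295e+01, -2.18626589e+00, -2.49658853e+01,
        1.28630528e-02,  1.19163998e-02, -1.56320002e-06]), 'position': array([ 0.21686493, -0.58564655,  0.24444075]), 'orientation': array([-8.80818864e-04,  9.84306803e-01,  1.76463346e-01, -1.68383505e-04]), 'wrist_force': array([ 0.38350262, -0.65527831, -0.29171756]), 'torque': array([ 0.00806184, -0.0400507 ,  0.02931189]), 'gripper_force': 0.0, 'grip_width': 0.08504153797688542} 0.014
top 467.2946452781388 [0.44223236 0.02069683 0.9364696 ]
can 0.82 [381. 170. 510. 300.] [ 0.503 -0.206  0.1  ]
cap_grip 0.82 [444. 218. 486. 250.] [ 0.5   -0.22   0.168]
pawl_pin 0.61 [466. 174. 488. 228.] [ 0.558 -0.251  0.145]
pawl_pin 0.37 [381. 170. 508. 299.] [ 0.501 -0.193  0.145]
pawl_pivot 0.82 [470. 180. 484. 228.] [ 0.556 -0.26   0.117]
pawl_pivot 0.19 [443. 215. 484. 246.] [ 0.509 -0.234  0.117]
spare_can 0.67 [158. 196. 256. 306.] [0.482 0.221 0.1  ]
spare_can 0.17 [380. 170. 510. 299.] [ 0.504 -0.206  0.1  ]
grease_tin 0.92 [322. 209. 346. 233.] [ 0.536 -0.008  0.07 ]
scene 463.4810477572151 [1.12375668 0.52321108 0.86998277]
can 0.79 [230. 118. 323. 213.] [ 0.55  -0.164  0.1  ]
cap_grip 0.69 [261. 120. 283. 154.] [ 0.533 -0.191  0.168]
swing_post 0.89 [261. 120. 298. 150.] [ 0.492 -0.209  0.141]
pawl_pin 0.49 [236. 136. 265. 160.] [ 0.58  -0.22   0.145]
pawl_pin 0.26 [315. 194. 334. 228.] [0.615 0.06  0.145]
pawl_pivot 0.76 [237. 135. 261. 159.] [ 0.559 -0.256  0.117]
pawl_pivot 0.44 [260. 117. 284. 152.] [ 0.482 -0.25   0.117]
spare_can 0.87 [364. 197. 479. 303.] [0.532 0.26  0.1  ]
grease_tin 0.97 [317. 198. 335. 226.] [0.564 0.017 0.07 ]
```

```bash
python3 - <<'E'
import cv2
a=cv2.imread('pics/top0.png')[140:330,350:560];b=cv2.imread('pics/scene0.png')[90:240,200:400]
cv2.imwrite('pics/a.png',cv2.resize(a,None,fx=3,fy=3,interpolation=2));cv2.imwrite('pics/b.png',cv2.resize(b,None,fx=4,fy=4,interpolation=2)[:600])
E
```

```text
(no output)
```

View pics/a.png

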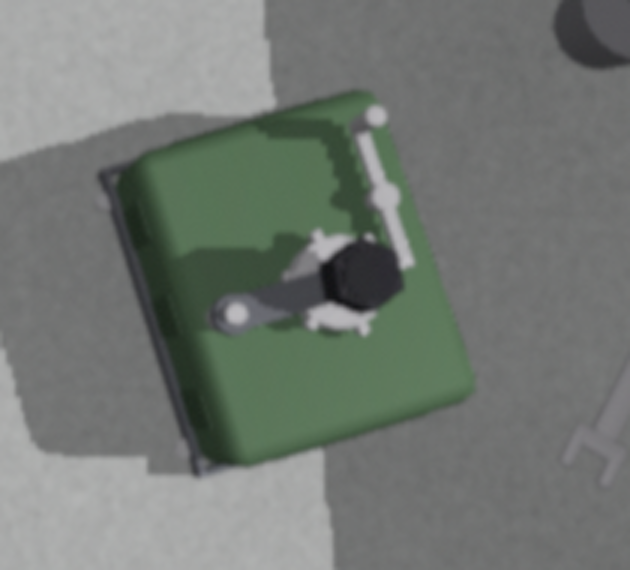

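View pics/b.png

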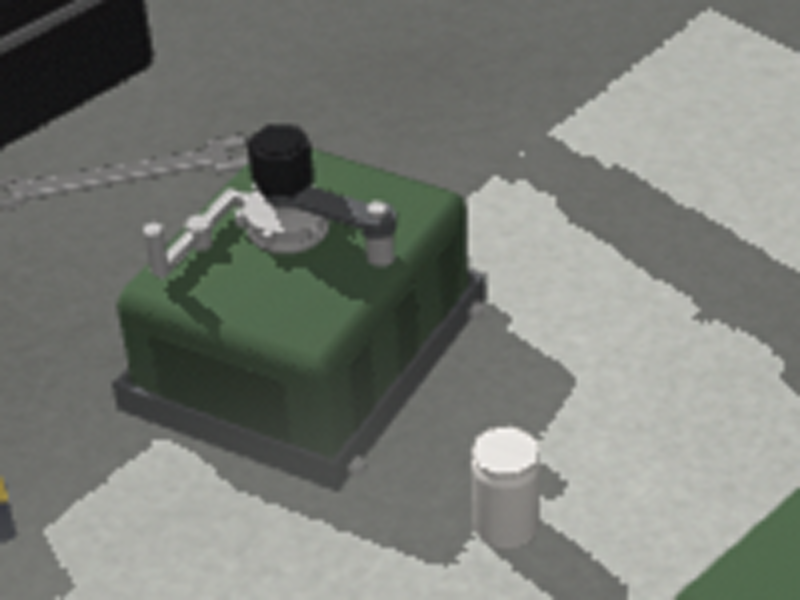

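The top view shows the hexagon's top at about px (471,231), the post at (429,245), the pin's top at (475,179) and the pivot at (478,205). The scene view shows the hexagon at (270,124), the post at (294.5,142.5) and the pin at (238,147).

```bash
cat > f.py <<'E'
from h import *
from scipy.optimize import least_squares
T=shot('top');S=shot('scene')
obs=[(T,471,231.3,0,0,.168),(T,428.7,244.7,0,.07,.141),(T,475.3,178.7,.085,-.042,.145),
(S,270,124,0,0,.168),(S,294.5,142.5,0,.07,.141),(S,238.2,147.2,.085,-.042,.145)]
def W(p,x,y,z): c,s=np.cos(p[2]),np.sin(p[2]);return [p[0]+c*x-s*y,p[1]+s*x+c*y,z]
r=least_squares(lambda p:np.concatenate([proj(o[0],W(p,*o[3:]))-np.array(o[1:3]) for o in obs]),[.5,-.23,0.2],diff_step=1e-3)
print(r.x,r.fun.round(1))
p=r.x;cc=ray(T,478.3,205.3,.117);print('pivot',cc)
for n,a in dict(can=(.01,.012,0),post=(0,.07,.141),pin=(.085,-.042,.145)).items():print(n,np.round(W(p,*a),4))
for o in obs:print(ray(*o[:3],o[5]).round(4))
d=np.array([cc[0]-p[0],cc[1]-p[1]]);c,s=np.cos(p[2]),np.sin(p[2]);print('pivot in can',c*d[0]+s*d[1],-s*d[0]+c*d[1])
E
python3 f.py
```

```text
[ 0.50214475 -0.22944231  0.2       ] [-0.5  0.9 -2.9 -2.2  1.7  1.4  0.2  1.  -0.7 -0.3 -0.7 -2.2]
pivot [ 0.55370885 -0.26277863  0.117     ]
can [ 0.5096 -0.2157  0.    ]
post [ 0.4882 -0.1608  0.141 ]
pin [ 0.5938 -0.2537  0.145 ]
[ 0.5037 -0.2303  0.168 ]
[ 0.4844 -0.1656  0.141 ]
[ 0.5963 -0.2509  0.145 ]
[ 0.4995 -0.2332  0.168 ]
[ 0.488  -0.1585  0.141 ]
[ 0.5984 -0.2456  0.145 ]
pivot in can 0.043913345268925284 -0.04291602193870712
```

```bash
sed -i 's/return np.round(\(.*\),1)$/return np.array(\1)/; ' h.py; sed -i 's/diff_step=1e-3/x_scale=[.01,.01,.1]/' f.py; cat >> f.py <<'E'
# hexagon: dark blob in top view vs projected prism silhouette
im=cv2.resize(T['image'][210:260,430:500],None,fx=8,fy=8,interpolation=cv2.INTER_CUBIC)
m=(im.max(2)<38).astype(np.uint8);print('dark',m.sum()/64)
yy,xx=np.nonzero(m);print('blob c',xx.mean()/8+430,yy.mean()/8+210)
best=[]
for dx in np.arange(-.006,.0061,.001):
  for dy in np.arange(-.006,.0061,.001):
    for a in np.arange(0,60,3):
      P=[]
      for z in(.138,.168):
        for k in range(6):
          t=np.radians(a+30+60*k);q=proj(T,[p[0]+dx+.0208*np.cos(t),p[1]+dy+.0208*np.sin(t),z]);P.append((q-[430,210]+.5)*8-.5)
      M=np.zeros_like(m);cv2.fillConvexPoly(M,cv2.convexHull(np.round(P).astype(np.int32)),1)
      best.append(((M!=m).sum()/64,dx,dy,a))
best.sort()
for b in best[:6]:print(np.round(b,4))
cv2.imwrite('pics/m.png',np.hstack([im[:,:,::-1],cv2.merge([m*255]*3)]))
E
python3 f.py
```

```text
[ 0.50308932 -0.23129904  0.26435177] [ 0.6  0.3 -1.1 -0.2 -0.7  0.1 -0.5  0.9 -0.6 -1.4 -0.3 -1.1]
pivot [ 0.55370885 -0.26277863  0.117     ]
can [ 0.5096 -0.2171  0.    ]
post [ 0.4848 -0.1637  0.141 ]
pin [ 0.5961 -0.2496  0.145 ]
[ 0.5037 -0.2303  0.168 ]
[ 0.4844 -0.1656  0.141 ]
[ 0.5963 -0.2509  0.145 ]
[ 0.4995 -0.2332  0.168 ]
[ 0.488  -0.1585  0.141 ]
[ 0.5984 -0.2456  0.145 ]
pivot in can 0.040636004501340986 -0.043612102222657725
dark 70.8125
blob c 461.55797661076787 235.26792806707854
[ 4.554844e+02 -1.000000e-03  4.000000e-03  1.200000e+01]
[ 4.562969e+02 -2.000000e-03  6.000000e-03  1.200000e+01]
[4.563438e+02 0.000000e+00 5.000000e-03 1.800000e+01]
[4.566562e+02 0.000000e+00 6.000000e-03 1.800000e+01]
[ 4.566719e+02 -5.000000e-03  6.000000e-03  1.500000e+01]
[ 4.567344e+02 -3.000000e-03  6.000000e-03  1.200000e+01]
```

View pics/m.png

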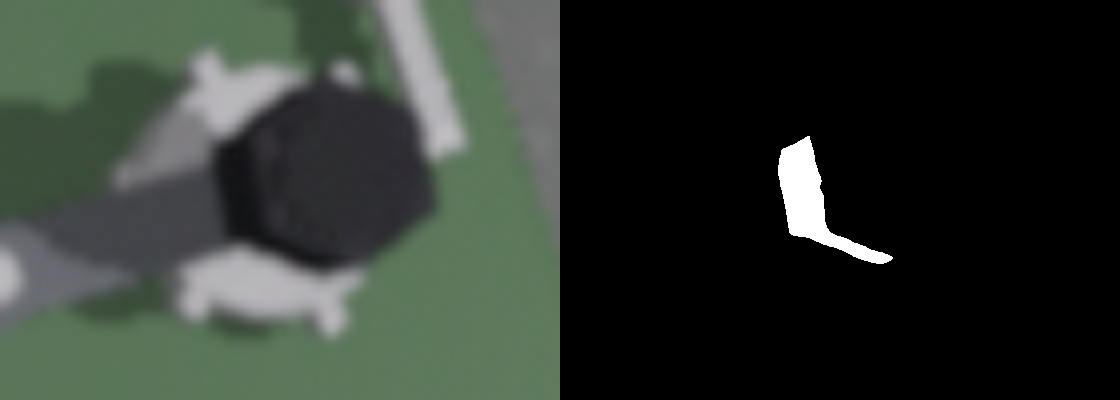

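The hexagon's top face has corners at about (418,115), (435,205), (333,75) in this 8x crop. The threshold was too low, so I'll redo the mask.

```bash
sed -i 's/(im.max(2)<38)/(im.max(2)<TH)/; s/^im=/import sys;TH=int(sys.argv[1]);im=/; /imwrite/d' f.py; for t in 52 57 62; do python3 f.py $t | tail -7|head -5; done
python3 - <<'E'
from h import *
T=shot('top')
f=lambda u,v:ray(T,(u+.5)/8-.5+430,(v+.5)/8-.5+210,.168)
A,B,C,D=f(418,115),f(435,205),f(328,270),f(333,75)
for P,Q in((A,B),(B,C),(D,A)):
    d=Q-P;print(np.degrees(np.arctan2(d[1],d[0]))%60, np.linalg.norm(d))
print('edge angles; normals +30 mod 60')
E
```

```text
blob c 469.42323489145315 232.1877909250929
[129.5469   0.       0.      12.    ]
[1.304688e+02 1.000000e-03 0.000000e+00 1.200000e+01]
[1.305312e+02 1.000000e-03 1.000000e-03 1.200000e+01]
[1.30875e+02 1.00000e-03 1.00000e-03 1.80000e+01]
blob c 469.874114636824 232.1568465134398
[9.1875e+01 1.0000e-03 0.0000e+00 1.8000e+01]
[9.27188e+01 1.00000e-03 0.00000e+00 1.20000e+01]
[9.3625e+01 1.0000e-03 0.0000e+00 1.5000e+01]
[9.37188e+01 2.00000e-03 0.00000e+00 2.10000e+01]
blob c 470.0776983698404 232.15438421816464
[ 7.71719e+01  1.00000e-03 -1.00000e-03  2.40000e+01]
[ 7.76562e+01  2.00000e-03 -1.00000e-03  2.10000e+01]
[ 7.81562e+01  1.00000e-03 -1.00000e-03  2.70000e+01]
[ 7.81719e+01  1.00000e-03 -1.00000e-03  2.10000e+01]
7.039479103522382 0.018842744725396054
59.47249522843633 0.026336181978133495
3.1584017057007117 0.019169757675843644
edge angles; normals +30 mod 60
```

```bash
python3 - <<'E'
from h import *
T=shot('top');im0=T['image'][214:250,450:490,::-1]
im0=np.clip((im0.astype(float)-15)*3,0,255).astype(np.uint8)
out=[]
for a in(18,35):
    im=cv2.resize(im0,None,fx=10,fy=10,interpolation=cv2.INTER_CUBIC)
    for z,c in((.168,(0,0,255)),(.138,(255,160,0))):
        P=[((proj(T,[.504+.0208*np.cos(t),-.2315+.0208*np.sin(t),z])-[450,214]+.5)*10).astype(np.int32) for t in np.radians(a+30+60*np.arange(6))]
        cv2.polylines(im,[np.array(P)],True,c,1)
    out.append(im)
cv2.imwrite('pics/m2.png',np.hstack(out))
E
```

```text
(no output)
```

View pics/m2.png

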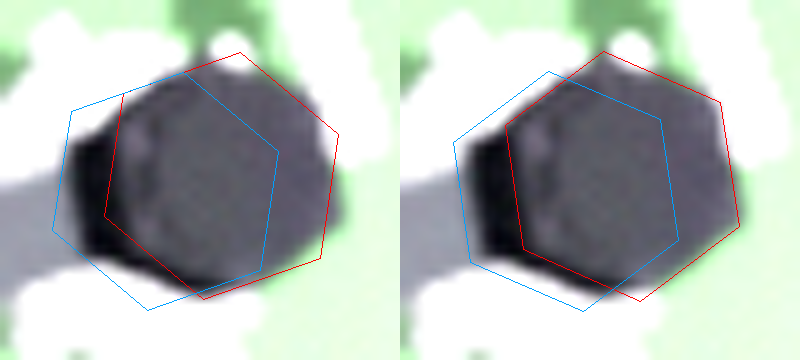

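The overlay settles it: flats face about 35° (mod 60), with the cap's axis near (0.504, -0.2315). Next I'll work out the pin approach.

```bash
cat >> h.py <<'E'
def to(X,ang=None):
    "shift (mm) in current tool axes to world X; yaw (deg) to bring tool y to world angle ang (mod 180)"
    s=manip.get_state();w,x,y,z=s['orientation']
    from scipy.spatial.transform import Rotation as Ro
    R=Ro.from_quat([x,y,z,w]).as_matrix();d=R.T@(np.array(X)-s['position'])*1000
    ya=np.degrees(np.arctan2(R[1,1],R[0,1]))
    print('shift',d.round(1),'tool y ang',ya.round(1),'yaw', None if ang is None else round(-(ang-ya),1),'j7',s['joints'][6].round(2),'pos',s['position'].round(4),'t',s['time_s'])
E
python3 -c "
from h import *
to([.596,-.250,.2444])"
```

```text
shift [ 472.1 -183.5    0.9] tool y ang -69.7 yaw None j7 -0.15 pos [ 0.2171 -0.5861  0.2453] t 1.4
```

>>> drive_tool --rows '[{"x":55,"y":-22},{"x":110,"y":-43},{"x":165,"y":-64},{"x":220,"y":-85},{"x":275,"y":-107},{"x":330,"y":-128},{"x":385,"y":-150},{"x":440,"y":-171}]' --fingers 0.47

```text
invalid input at $.rows[0]: expected keys x, y, z, yaw
```

>>> drive_tool --rows '[{"x":32,"y":-12,"z":30},{"x":32,"y":-12,"z":70},{"x":32,"y":-12,"z":70}]'

```text
invalid input at $.rows[0]: expected keys x, y, z, yaw
```

```bash
python3 - <<'E'
from h import *
to([.596,-.250,.135])
s=manip.get_state();print(s['grip_width'],s['wrist_force'],s['joints'])
T=shot('top');S=shot('scene')
a=cv2.resize(T['image'][150:280,420:550,::-1],(400,400),interpolation=2);b=cv2.resize(S['image'][60:190,190:320,::-1],(400,400),interpolation=2)
cv2.imwrite('pics/p1.png',np.hstack([a,b]))
E
```

```text
shift [ 472.1 -183.5  110.3] tool y ang -69.7 yaw None j7 -0.15 pos [ 0.2171 -0.5861  0.2453] t 1.4
0.08524834992053784 [-0.17516341  0.34333609  0.14658552] [ 1.32149409  0.50750527 -0.23761089  1.5001762   0.12571854  1.14892249
 -0.15478752]
```

View pics/p1.png

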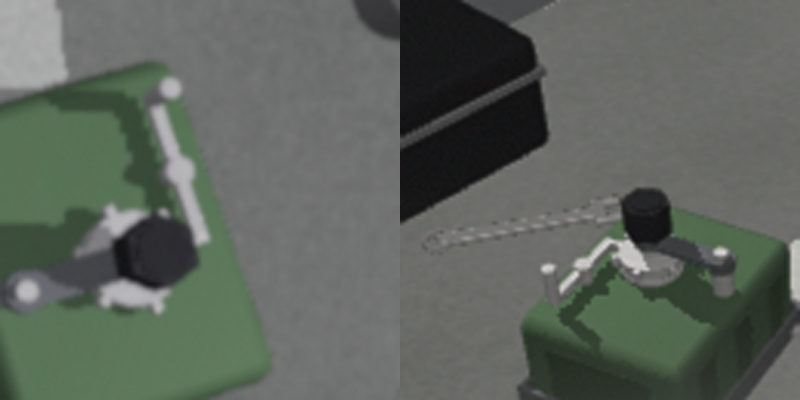

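The arm did not move, because each row needs all four keys; the picture shows the scene unchanged.

>>> drive_tool --rows '[{"x":55,"y":-22,"z":0,"yaw":0},{"x":110,"y":-43,"z":0,"yaw":0},{"x":165,"y":-64,"z":0,"yaw":0},{"x":220,"y":-85,"z":0,"yaw":0},{"x":275,"y":-107,"z":0,"yaw":0},{"x":330,"y":-128,"z":0,"yaw":0},{"x":385,"y":-150,"z":0,"yaw":0},{"x":440,"y":-171,"z":0,"yaw":0}]' --fingers 0.47

```text
time_s: 2.5
position: [0.5716, -0.2716, 0.2455]
orientation: [0.0, 0.984, 0.176, 0.0]
wrist_force: [0.9, -1.3, -0.4]
grip_width: 0.0401
gripper_force: 0.0
```

>>> drive_tool --rows '[{"x":32,"y":-12,"z":30,"yaw":0},{"x":32,"y":-12,"z":60,"yaw":0},{"x":32,"y":-12,"z":60,"yaw":0},{"x":32,"y":-12,"z":60,"yaw":0}]'

```text
time_s: 3.0
position: [0.5963, -0.2513, 0.1864]
orientation: [0.0, 0.984, 0.176, 0.0]
wrist_force: [-0.2, -0.0, 0.7]
grip_width: 0.0398
gripper_force: 0.0
```

```bash
python3 - <<'E'
from h import *
to([.596,-.250,.135])
s=manip.get_state();print(s['grip_width'],s['wrist_force'],s['joints'])
T=shot('top');S=shot('scene')
a=cv2.resize(T['image'][150:280,420:550,::-1],(400,400),interpolation=2);b=cv2.resize(S['image'][60:190,190:320,::-1],(400,400),interpolation=2)
cv2.imwrite('pics/p2.png',np.hstack([a,b]))
E
```

```text
shift [ 0.1 -1.4 51.4] tool y ang -69.7 yaw None j7 -1.02 pos [ 0.5963 -0.2513  0.1864] t 3.0
0.03978795266636163 [-0.20823835 -0.04187269  0.71923875] [ 0.5304357   0.59254951 -0.28850938  1.52183454  0.18434347  1.05277416
 -1.01986683]
```

View pics/p2.png

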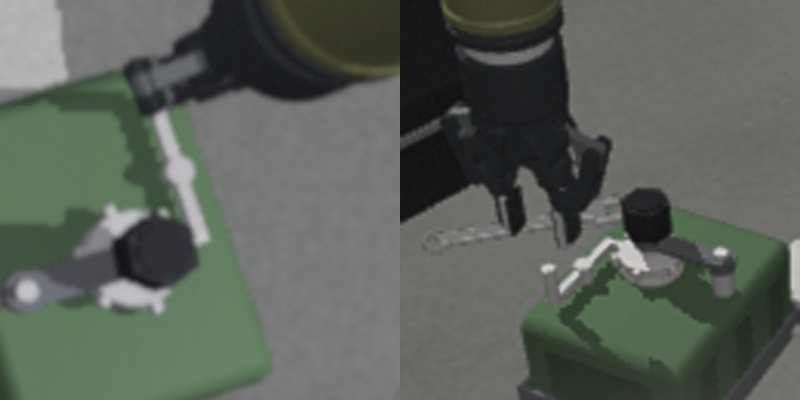

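The gripper hovers over the pin, with fingertips in the right half at (511,225) and (567,240) and the pin's top at (548,269). I'll check that offset numerically.

```bash
python3 - <<'E'
from h import *
S=shot('scene');f=lambda X:(proj(S,X)-[190,60]+.5)*400/130
p=np.array([.5963,-.2513]);y=np.array([.347,-.938])
for k in(-.02,.02):print(f([*(p+k*y),.1724]))
print('pin top',f([.5961,-.2496,.145]))
print(ray(S,548/3.077+190-.5,269/3.077+60-.5,.145))
E
```

```text
[164.68443576 244.33784342]
[120.58884289 232.97441192]
pin top [148.82065722 266.47681351]
[ 0.38263189 -0.007089    0.145     ]
```

>>> drive_tool --rows '[{"x":0,"y":-1,"z":20,"yaw":0},{"x":0,"y":-1,"z":40,"yaw":0},{"x":0,"y":-1,"z":51,"yaw":0},{"x":0,"y":-1,"z":51,"yaw":0},{"x":0,"y":-1,"z":51,"yaw":0}]'

```text
time_s: 3.78
position: [0.5963, -0.2498, 0.1352]
orientation: [0.0, 0.984, 0.176, 0.001]
wrist_force: [-0.3, -0.3, 0.4]
grip_width: 0.04
gripper_force: 0.0
```

>>> drive_tool --rows '[{"x":0,"y":-12,"z":0,"yaw":0},{"x":-1,"y":-18,"z":0,"yaw":-3},{"x":-2,"y":-23,"z":0,"yaw":-7},{"x":-5,"y":-31,"z":0,"yaw":-14},{"x":-11,"y":-39,"z":0,"yaw":-21},{"x":-15,"y":-43,"z":0,"yaw":-26},{"x":-18,"y":-46,"z":0,"yaw":-30},{"x":-18,"y":-46,"z":0,"yaw":-30}]'

```text
time_s: 4.78
position: [0.5628, -0.2122, 0.1347]
orientation: [0.0, 0.905, 0.426, 0.0]
wrist_force: [-0.1, -0.1, -0.2]
grip_width: 0.0397
gripper_force: 0.0
```

```bash
python3 - <<'E'
from h import *
to([.6,-.2,.135])
s=manip.get_state();print(s['wrist_force'])
T=shot('top');S=shot('scene')
a=cv2.resize(T['image'][150:280,420:550,::-1],(400,400),interpolation=2);b=cv2.resize(S['image'][60:190,190:320,::-1],(400,400),interpolation=2)
cv2.imwrite('pics/p3.png',np.hstack([a,b]))
E
```

```text
shift [33.1 20.9 -0.3] tool y ang -39.6 yaw None j7 -0.66 pos [ 0.5628 -0.2122  0.1347] t 4.775
[-0.10274111 -0.08475581 -0.20977186]
```

View pics/p3.png

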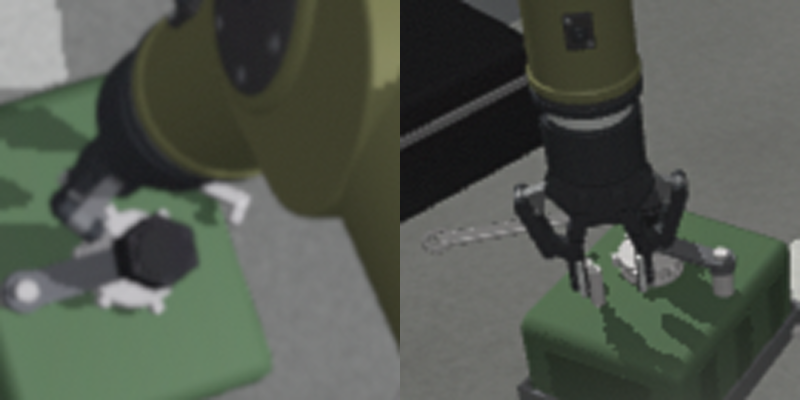

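The pawl is out: its tooth tip is at about (240,205) in the left half, clear of the lugs. I'll nudge to the stop.

>>> drive_tool --rows '[{"x":-1,"y":-2,"z":0,"yaw":-2},{"x":-1,"y":-3,"z":0,"yaw":-3},{"x":-1,"y":-3,"z":0,"yaw":-3}]'

```text
time_s: 5.25
position: [0.5615, -0.2129, 0.1345]
orientation: [0.002, 0.894, 0.449, 0.001]
wrist_force: [6.1, -4.4, -3.9]
grip_width: 0.0404
gripper_force: 3.5
```

>>> drive_tool --rows '[{"x":0,"y":7,"z":0,"yaw":0},{"x":0,"y":7,"z":-35,"yaw":0},{"x":0,"y":7,"z":-75,"yaw":0},{"x":0,"y":7,"z":-75,"yaw":10},{"x":0,"y":7,"z":-75,"yaw":20},{"x":0,"y":7,"z":-75,"yaw":30},{"x":0,"y":7,"z":-75,"yaw":40},{"x":0,"y":7,"z":-75,"yaw":48}]' --fingers 0.69

```text
time_s: 6.25
position: [0.5654, -0.2154, 0.2091]
orientation: [-0.0, 0.999, 0.044, -0.0]
wrist_force: [-0.9, 0.1, 0.2]
grip_width: 0.0589
gripper_force: 0.0
```

```bash
python3 -c "
from h import *
to([.504,-.2315,.153],-85);print(manip.get_state()['grip_width'])"
```

```text
shift [-62.5  10.6  56.2] tool y ang -84.9 yaw 0.1 j7 -1.29 pos [ 0.5654 -0.2154  0.2091] t 6.25
0.058903996758975556
```

>>> drive_tool --rows '[{"x":-40,"y":7,"z":0,"yaw":0},{"x":-62,"y":11,"z":0,"yaw":0},{"x":-62,"y":11,"z":0,"yaw":0},{"x":-62,"y":11,"z":15,"yaw":0},{"x":-62,"y":11,"z":30,"yaw":0},{"x":-62,"y":11,"z":45,"yaw":0},{"x":-62,"y":11,"z":56,"yaw":0},{"x":-62,"y":11,"z":56,"yaw":0}]'

```text
time_s: 7.25
position: [0.5045, -0.2321, 0.152]
orientation: [-0.001, 0.999, 0.047, -0.001]
wrist_force: [0.7, -0.5, 0.1]
grip_width: 0.0589
gripper_force: 0.0
```

>>> drive_tool --rows '[{"x":0,"y":0,"z":0,"yaw":0},{"x":0,"y":0,"z":0,"yaw":0},{"x":0,"y":0,"z":0,"yaw":0},{"x":0,"y":0,"z":0,"yaw":0},{"x":0,"y":0,"z":0,"yaw":0}]' --fingers 0 --squeeze 40

```text
time_s: 7.88
position: [0.5051, -0.2319, 0.154]
orientation: [-0.0, 0.999, 0.047, 0.0]
wrist_force: [-2.2, 3.1, 6.8]
grip_width: 0.0355
gripper_force: 43.7
```

>>> drive_tool --rows '[{"x":0,"y":0,"z":-1.5,"yaw":-6},{"x":0,"y":0,"z":-1.8,"yaw":-13},{"x":0,"y":0,"z":-2,"yaw":-20},{"x":0,"y":0,"z":-2.4,"yaw":-30},{"x":0,"y":0,"z":-2.8,"yaw":-40},{"x":0,"y":0,"z":-2.8,"yaw":-40}]'

```text
time_s: 8.62
position: [0.505, -0.2317, 0.156]
orientation: [-0.001, 0.923, 0.385, 0.0]
wrist_force: [0.0, 4.5, -0.3]
grip_width: 0.0353
gripper_force: 43.4
```

```bash
python3 -c "
from h import *
to([.504,-.2315,.153],-85);s=manip.get_state();print(s['grip_width'],s['torque'],s['wrist_force'],s['joints'])"
```

```text
shift [-0.6 -0.8  3. ] tool y ang -44.7 yaw 40.3 j7 -0.67 pos [ 0.505  -0.2317  0.156 ] t 8.625
0.035302861004464337 [ 1.03609863 -0.04555211  0.13300427] [ 0.03462734  4.51688993 -0.30039015] [ 0.67662434  0.51151365 -0.43887315  1.80814933  0.27092467  0.881741
 -0.66688275]
```

>>> drive_tool --rows '[{"x":0,"y":0,"z":-0.5,"yaw":-10},{"x":0,"y":0,"z":-0.9,"yaw":-20},{"x":0,"y":0,"z":-1.4,"yaw":-30},{"x":0,"y":0,"z":-1.8,"yaw":-40},{"x":0,"y":0,"z":-2.3,"yaw":-50},{"x":0,"y":0,"z":-2.7,"yaw":-60},{"x":0,"y":0,"z":-3.2,"yaw":-70},{"x":0,"y":0,"z":-3.6,"yaw":-80}]'

```text
time_s: 9.62
position: [0.5047, -0.2312, 0.1596]
orientation: [-0.001, 0.459, 0.889, 0.001]
wrist_force: [-1.7, 5.8, 0.8]
grip_width: 0.035
gripper_force: 42.8
```

>>> drive_tool --rows '[{"x":0,"y":0,"z":-0.5,"yaw":-10},{"x":0,"y":0,"z":-0.9,"yaw":-20},{"x":0,"y":0,"z":-1.4,"yaw":-30},{"x":0,"y":0,"z":-1.5,"yaw":-33},{"x":0,"y":0,"z":-1.5,"yaw":-33}]'

```text
time_s: 10.25
position: [0.5046, -0.2312, 0.161]
orientation: [-0.001, 0.19, 0.982, 0.001]
wrist_force: [-3.5, 5.8, 2.5]
grip_width: 0.0355
gripper_force: 43.5
```

```bash
python3 -c "
from h import *
to([.504,-.2315,.153],-85);s=manip.get_state();print(s['grip_width'],s['torque'],s['wrist_force'],s['joints'])"
```

```text
shift [ 0.4 -0.5  8. ] tool y ang 68.1 yaw 153.1 j7 0.96 pos [ 0.5046 -0.2312  0.161 ] t 10.25
0.03554997957103869 [1.48820183 0.37118477 0.07431443] [-3.46880982  5.79125685  2.48051951] [ 0.99163644  0.6423253  -0.99123616  1.79852181  0.61474234  1.04722483
  0.95515365]
```

Turned 153° so far. I'll step on towards the stop, watching the torque.

>>> drive_tool --rows '[{"x":0,"y":0,"z":-0.3,"yaw":-5},{"x":0,"y":0,"z":-0.5,"yaw":-10},{"x":0,"y":0,"z":-0.5,"yaw":-10}]'

```text
time_s: 10.62
position: [0.5045, -0.2312, 0.1615]
orientation: [-0.001, 0.103, 0.995, 0.001]
wrist_force: [-2.9, 6.0, 2.8]
grip_width: 0.0353
gripper_force: 43.5
```

```bash
python3 -c "
from h import *
to([.504,-.2315,.153],-85);s=manip.get_state();print(s['grip_width'],s['torque'],s['wrist_force'])"
```

```text
shift [ 0.4 -0.4  8.5] tool y ang 78.1 yaw 163.1 j7 1.1 pos [ 0.5045 -0.2312  0.1615] t 10.625
0.035297688463327925 [1.56399573 0.53144341 0.02992645] [-2.92409079  6.0350141   2.81675154]
```

>>> drive_tool --rows '[{"x":0,"y":0,"z":-0.2,"yaw":-5},{"x":0,"y":0,"z":-0.4,"yaw":-10},{"x":0,"y":0,"z":-0.4,"yaw":-10}]'

```text
time_s: 11.0
position: [0.5057, -0.2318, 0.162]
orientation: [0.001, 0.019, 1.0, 0.002]
wrist_force: [2.4, 6.0, -0.1]
grip_width: 0.0353
gripper_force: 73.8
```

```bash
python3 -c "
from h import *
to([.504,-.2315,.153],-85);s=manip.get_state();print(s['grip_width'],s['torque'],s['wrist_force'],s['joint_torque'][6])"
```

```text
shift [1.7 0.2 9. ] tool y ang 87.8 yaw 172.8 j7 1.24 pos [ 0.5057 -0.2318  0.162 ] t 11.0
0.035279482769023124 [ 1.31985856 -0.44250091 -2.41977462] [ 2.40666286  5.95841704 -0.09475721] 2.8533489257097244
```

The moment jumped to -2.4 N m, so the cap is on its stop. Next are the swing rows.

```bash
python3 - <<'E'
import numpy as np
v=70*np.array([np.sin(.264),-np.cos(.264)]);a=np.radians(178)
for k in (0,1):
  th0=48*k
  for p in range(6,49,6):
    f=lambda d:np.array([[np.cos(d),np.sin(d)],[-np.sin(d),np.cos(d)]])@v
    d=f(np.radians(th0+p))-f(np.radians(th0))
    x=a-np.radians(th0);X=np.array([np.cos(x),np.sin(x)]);Y=np.array([np.sin(x),-np.cos(x)])
    print(p,(d@X).round(1),(d@Y).round(1))
E
```

```text
6 7.1 -1.8
12 14.4 -2.8
18 21.7 -3.1
24 29.0 -2.6
30 36.2 -1.3
36 43.3 0.7
42 50.1 3.4
48 56.5 6.8
6 7.1 -1.8
12 14.4 -2.8
18 21.7 -3.1
24 29.0 -2.6
30 36.2 -1.3
36 43.3 0.7
42 50.1 3.4
48 56.5 6.8
```

>>> drive_tool --rows '[{"x":0,"y":0,"z":0,"yaw":2},{"x":7.1,"y":-1.8,"z":0,"yaw":7},{"x":14.4,"y":-2.8,"z":0,"yaw":13},{"x":21.7,"y":-3.1,"z":0,"yaw":18}]'

```text
time_s: 11.5
position: [0.4873, -0.2345, 0.1624]
orientation: [0.004, 0.175, 0.985, 0.002]
wrist_force: [15.6, 2.1, -13.0]
grip_width: 0.0352
gripper_force: 63.4
```

>>> drive_tool --rows '[{"x":0,"y":0,"z":0,"yaw":0}]'

```text
time_s: 11.62
position: [0.4869, -0.2346, 0.1623]
orientation: [0.004, 0.175, 0.985, 0.002]
wrist_force: [13.1, 2.7, -12.0]
grip_width: 0.0356
gripper_force: 65.2
```

```bash
python3 - <<'E'
from h import *
to([.418,-.18,.162]);s=manip.get_state();print(s['grip_width'],s['torque'],s['wrist_force'],s['gripper_force'],s['joint_torque'][6])
T=shot('top');S=shot('scene')
a=cv2.resize(T['image'][170:300,390:520,::-1],(400,400),interpolation=2);b=cv2.resize(S['image'][80:210,190:320,::-1],(400,400),interpolation=2)
cv2.imwrite('pics/p4.png',np.hstack([a,b]))
E
```

```text
shift [83.5 27.5 -0.2] tool y ang 69.9 yaw None j7 0.99 pos [ 0.4869 -0.2346  0.1623] t 11.625
0.035636312699352 [ 0.73141293 -3.01578795 -1.14851571] [ 13.10560667   2.73450452 -12.01372847] 65.21026134956628 0.6978812254965305
```

View pics/p4.png

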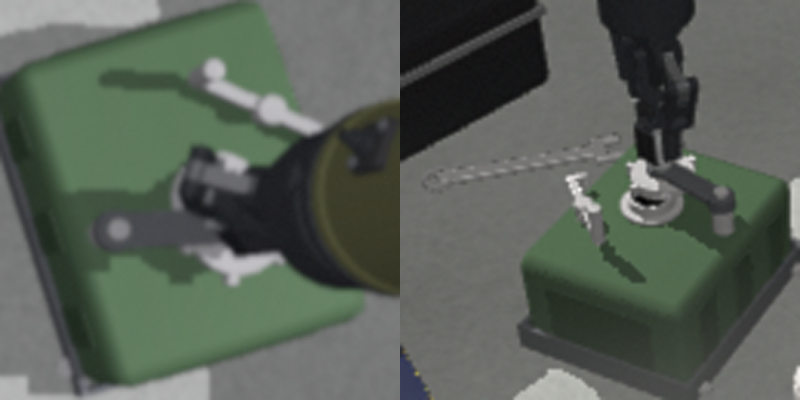

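The arm is swinging, the neck's mouth shows at (650,200) in the right half, and the pawl is clear at (590,210). Carrying on.

>>> drive_tool --rows '[{"x":7.1,"y":-1.8,"z":0.4,"yaw":8},{"x":14.4,"y":-2.8,"z":0.7,"yaw":15},{"x":21.7,"y":-3.1,"z":0.7,"yaw":21},{"x":29,"y":-2.6,"z":0.7,"yaw":27},{"x":29,"y":-2.6,"z":0.7,"yaw":27}]'

```text
time_s: 12.35
position: [0.4569, -0.2284, 0.162]
orientation: [0.002, 0.4, 0.917, 0.0]
wrist_force: [5.9, 1.0, -3.7]
grip_width: 0.0356
gripper_force: 63.0
```

```bash
python3 -c "
from h import *
to([.418,-.18,.162]);s=manip.get_state();print(s['grip_width'],s['torque'],s['wrist_force'],s['joints'])"
```

```text
shift [61.9  4.5 -0.3] tool y ang 42.9 yaw None j7 0.61 pos [ 0.4569 -0.2284  0.162 ] t 12.35
0.03555757872247319 [ 0.04638182 -1.40685552 -0.58076072] [ 5.90278807  0.99398845 -3.7053729 ] [ 1.00892173  0.53785271 -0.89687965  1.91501554  0.52124119  0.93426906
  0.60915782]
```

>>> drive_tool --rows '[{"x":7.1,"y":-2.2,"z":0,"yaw":6},{"x":14.2,"y":-3.5,"z":0,"yaw":12},{"x":21.5,"y":-4.2,"z":0,"yaw":18},{"x":28.8,"y":-4.1,"z":0,"yaw":24},{"x":36,"y":-3.2,"z":0,"yaw":30},{"x":43.3,"y":-1.6,"z":0,"yaw":36},{"x":50.2,"y":0.8,"z":0,"yaw":42},{"x":56.8,"y":3.9,"z":0,"yaw":48}]'

```text
time_s: 13.35
position: [0.419, -0.1862, 0.1618]
orientation: [0.002, 0.739, 0.674, -0.001]
wrist_force: [-0.4, -4.9, 0.5]
grip_width: 0.0353
gripper_force: 61.1
```

>>> drive_tool --rows '[{"x":5,"y":-1,"z":0,"yaw":4},{"x":5,"y":-1,"z":0,"yaw":4}]'

```text
time_s: 13.6
position: [0.4176, -0.181, 0.1618]
orientation: [0.001, 0.761, 0.648, -0.001]
wrist_force: [-2.1, -4.9, 4.4]
grip_width: 0.0352
gripper_force: 63.3
```

```bash
python3 -c "
from h import *
to([.418,-.18,.162]);s=manip.get_state();print(s['grip_width'],s['torque'],s['wrist_force'],s['joints'])
v=s['position'][:2]-[.4855,-.164];print('phi',np.degrees(.264)-90-np.degrees(np.arctan2(v[1],v[0])),np.linalg.norm(v))"
```

```text
shift [ 1.   0.2 -0.2] tool y ang -9.1 yaw None j7 -0.19 pos [ 0.4176 -0.181   0.1618] t 13.6
0.035192350168571127 [-1.15709423  0.50557886 -0.52211391] [-2.08931189 -4.89122992  4.36916537] [ 0.83289011  0.39834679 -0.66129107  2.04657185  0.34222571  0.80393572
 -0.19127193]
phi 91.0703595258642 0.06996424393182535
```

>>> drive_tool --rows '[{"x":0,"y":0,"z":0,"yaw":-3},{"x":0,"y":0,"z":-0.2,"yaw":-5},{"x":0,"y":0,"z":-0.2,"yaw":-5}]'

```text
time_s: 13.98
position: [0.4184, -0.1841, 0.162]
orientation: [0.003, 0.733, 0.68, -0.001]
wrist_force: [1.6, -14.0, -1.8]
grip_width: 0.0355
gripper_force: 65.9
```

```bash
python3 -c "
from h import *
to([.418,-.18,.162]);s=manip.get_state();print(s['grip_width'],s['torque'],s['wrist_force'])"
```

```text
shift [ 4.  -0.7 -0.1] tool y ang -4.3 yaw None j7 -0.12 pos [ 0.4184 -0.1841  0.162 ] t 13.975
0.035537010776160186 [-3.28786685 -0.2074759  -1.07394728] [  1.62216382 -14.04496671  -1.81245136]
```

>>> drive_tool --rows '[{"x":0,"y":0,"z":0,"yaw":0},{"x":0,"y":0,"z":0,"yaw":0},{"x":0,"y":0,"z":0,"yaw":0},{"x":0,"y":0,"z":0,"yaw":0}]' --fingers 0.75

```text
time_s: 14.48
position: [0.4182, -0.1782, 0.1616]
orientation: [-0.0, 0.729, 0.684, 0.0]
wrist_force: [-0.2, 0.8, 0.0]
grip_width: 0.0639
gripper_force: 0.0
```

>>> drive_tool --rows '[{"x":0,"y":0,"z":-15,"yaw":0},{"x":0,"y":0,"z":-50,"yaw":0},{"x":0,"y":0,"z":-100,"yaw":0},{"x":-50,"y":0,"z":-130,"yaw":0},{"x":-110,"y":0,"z":-130,"yaw":0},{"x":-170,"y":0,"z":-130,"yaw":0},{"x":-210,"y":0,"z":-130,"yaw":0},{"x":-210,"y":0,"z":-130,"yaw":0}]'

```text
time_s: 15.48
position: [0.4034, -0.3914, 0.2916]
orientation: [-0.0, 0.731, 0.682, 0.0]
wrist_force: [-0.4, 1.7, 0.5]
grip_width: 0.0641
gripper_force: 0.0
```

```bash
python3 - <<'E'
from h import *
to([.418,-.18,.162])
T=shot('top');S=shot('scene')
a=cv2.resize(T['image'][160:290,390:520,::-1],(400,400),interpolation=2);b=cv2.resize(S['image'][80:230,200:350,::-1],(400,400),interpolation=2)
cv2.imwrite('pics/p5.png',np.hstack([a,b]))
E
```

```text
shift [ 2.119e+02 -1.000e-01  1.296e+02] tool y ang -4.0 yaw None j7 0.37 pos [ 0.4034 -0.3914  0.2916] t 15.475
```

View pics/p5.png

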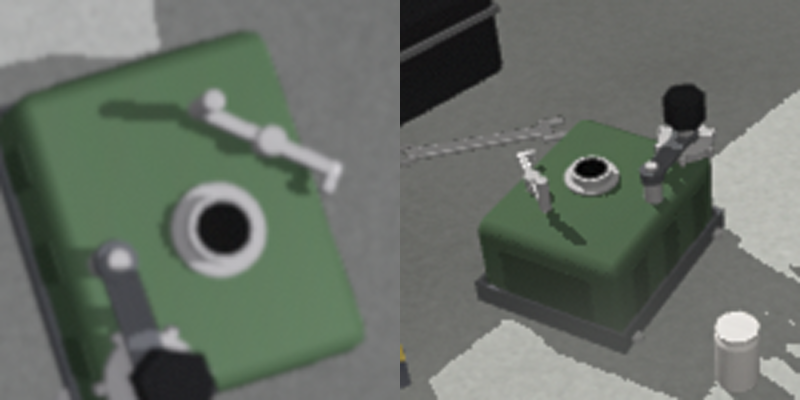

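The mouth at (220,228) is fully open, the cap is swung about a right angle to (172,375), the pawl is at its stop, and the tin is standing. Handing in.

```bash
python3 -c "
from cell import manip
print(manip.job_done())"
```

```text
the job is handed in; nothing more can be done
None
```

The green can is open and the job is handed in at about 15.5 s: pawl out to its stop, cap unscrewed to its upper stop and swung aside about 90°, mouth clear. The tin stands in the last picture, and I never moved near the other can; I was not shown the verdict.

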